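# Take the filter cover off the clamping pump

### The arm

A 7-joint arm with a two-finger parallel gripper is mounted at the origin on a cart in front of the work surface, level with it; the furniture and walls round the work are solid. World frame = base frame: x ahead of the robot, y to its left, z up, the work surface at z = 0. Lengths are in m, angles in rad, forces in N, time in s.
With the tool pointing down it reaches from about 0.4 to 0.85 m from the base axis. Payload 4.5 kg.
Tool frame: the origin (TCP) lies between the finger pads; the fingertips stand 11 mm ahead of it and the grasp point (between the pads) lies 8 mm behind it (r.nose_length is the distance from the TCP to the fingertips, in m); z points along the fingers, y is the line along which they close (so a half turn about z gives the same grasp; the last joint's range is limited). The gripper opens to 88 mm and grips with 3 to 60 N. Pads are 18 mm wide; open, the fingers measure 123 mm over their backs; the gripper's body (75 mm by 187 mm) begins 45 mm behind the grasp point.
Start: joints at [-1.253, 0.689, -0.195, 1.565, 0.157, 0.902, -0.215], TCP at [0.175, 0.6, 0.25] pointing down, gripper open.
Joint ranges: [-3.01, 3.01], [-0.46, 2.08], [-1.47, 1.51], [0.13, 2.56], [-1, 4.14], [0.04, 2.09], [-2.66, 2.66]. Speed limits (rad/s): [2.57, 2.57, 3.14, 3.14, 3.14, 3.14, 3.14].

### API

Orientations are given as a unit quaternion [x, y, z, w].
In Python, from plant import get_state, snapshot, camera_model, r gives the robot as it stands.
- The arm moves only by the shell command python3 -m inch 'ROWS' [FORCE]. ROWS is text: rows parted by semicolons, each of 7 numbers parted by spaces: the opening, from -1 (shut) to 1 (fully open), then the shift along the tool's x, y, z in m, then the turn, a rotation vector about the tool's x, y, z in rad. A call has 1 to 20 rows; each row shifts and turns the commanded pose from where the row before left it, along the tool's axes as they then stand; what a row does not reach is not made up. A row lasts 1/12 s, in which the tool goes at most 41.7 mm and 7.16 degrees, less where a joint would pass 70% of its speed; a pose out of reach is approached as far as the arm can. A call is refused whole if a number of a shift passes 0.0417 or a number of a turn 0.125, either way. A call with a gripper value outside its range is refused whole. The fingers move at their own pace and stop on an object; FORCE is the grip in N (left out, the last holds). Time passes only in rows, so rows that do not move let the fingers close. It gives the time, the measured TCP pose, the force, the opening and the grip force at its end, in the units of the state.
- get_state(): the state, without advancing time (a new reading comes with each control period).
- snapshot(name): name is "side" or "top"; returns (picture, depth): 480x640x3 uint8, red, green, blue; 480x640 float32, m along the optical axis (not along the pixel's ray), 0 where there is no reading.
- camera_model(name): a dict with "intrinsics" (3x3 intrinsics, pixels), "dist" ([k1, k2, p1, p2, k3] as OpenCV has them; the pictures are not rectified), "view" (4x4, takes a point from world to camera coordinates). Camera axes: x right, y down, z forward; pixel columns grow to the right and rows downward; lengths in m; the calibration is good to about 2 mm. A picture is of the moment at which its call begins. camera_model takes no time and is no camera call.
- r.finish_job(): hands the job in; it is judged then, once.
The state is a dict: "clock": time; "q": joint angles; "qd": joint speeds; "joint_torque": joint torques, N m; "tool_pos": TCP position; "eef_rot": TCP orientation; "contact_force": force on the tool from outside, world axes, zero at the start; "moment": the same for the moment, N m; "opening": opening from 0.0 (shut) to 1.0 (fully open); "finger_force": force on a finger pad.
Only numpy, scipy, OpenCV 4.12 (cv2) and the standard library are available. Lean on these libraries where they do the work, as an engineer would, in place of code of your own. Each camera call takes 0.05 s, during which the arm holds its last target. There are 200 camera calls.

### The job

The vacuum clamping pump on the saw's sliding table is due for a new filter. Pinch the two spring tabs of its louvred filter cover together, take the cover off the sloping face, and lay it flat with its louvred outside up on the clear sliding table beside the pump. Set it down rather than dropping it, and leave the other things where they are.

Things in the scene. Friction and masses are not known exactly. Their poses are not given: they have to be found in the camera images.
- pump: Grey clamping pump, fixed on the sliding table (all in mm): 190 wide (y), 190 deep (x), deck 121 high. Origin: centre of underside; z up, x from its front to its back. Above a front wall 30 high a flat face 159 long rises backwards at 35 degrees from horizontal to the deck; fittings on it stand 30. A motor juts 77 from its right side (-y), a spigot 36 from its left (+y).
- cover_seat (a point): Middle of the pump's sloping face, in its plane: (-30, 0, 75.5) in the pump's frame. The clipped-on cover's origin lies here, within 2. The face's normal (-0.574, 0, 0.819) in the pump's frame is the way the cover comes off; it leans to the robot's left. Bare face continues 49 beyond each tab, up and down the slope, and 30 beyond each end of the cover.
- cover: Louvred plastic filter cover (all in mm), 62 (x) by 130 (y), 28 proud, 0.13 to 0.22 kg. Origin: middle of its flange's underside, on the face; x up the slope, y to the pump's left, z out of the face. A skirt 47 x 114, 14 deep, goes into the face with 1 play, so it comes out straight along z; on a table it stands on the skirt, origin 14 up. A spring tab in each long side (x = +30, -30).
- tab_upper_pad (a point): Middle of the outer face of the upper spring tab: (30, 0, 17.5) in the cover's frame when at rest. The tab is a flat plate square to the cover's x, 46 wide (y), from z = 3 to 32, in a recess 58 wide. The two tabs measure 60 over their outer faces, 46 when both are pressed to their stops.
- tab_lower_pad (a point): The same on the lower spring tab: (-30, 0, 17.5) in the cover's frame when at rest.
- tab_upper (a joint): How far the upper tab is pressed in towards the cover's middle, in m: 0 at rest, 0.007 at its stop. Spring: 2 N to start it, 8 N at the stop. Its barb under the face holds the cover until the tab is in by about 0.004; both tabs must be held in while the cover is drawn off.
- tab_lower (a joint): The same for the lower tab.
- spare_filter: The new filter waiting on the table: black frame 44 x 108 x 24 with white pleats, lying flat; origin: centre of its underside. Leave it alone.
- stop_block: A spare fence stop, light block with a black star knob on top, 54 x 60 x 66; origin: centre of its underside. Leave it alone.
- mug: A green mug, 86 x 118 over the handle, 96 high; origin: centre of its underside. Leave it alone.

How it is judged:
By the outcome, as a careful person would: the job done as asked, in the order asked, and still so for the second after the job is handed in, with the robot touching nothing.
It also fails if it takes over 40 s, if anything falls off the work surface, if the arm or the gripper's body presses on something with over 40 N, if the wrist force passes 120 N, or if a joint passes its speed limit or range.

## Working session

There is one attempt and no reset: what is moved stays moved. The work goes in short steps, Python scripts to look and compute and a shell command to move; the robot and the scene stay as the last step left them, time stands still between calls to the robot, and variables do not carry over. Pictures are saved under pics/ and viewed, at most 10 in all, crops included, and the job is handed in when it is done.

```bash
ls; mkdir -p pics; python3 - <<'E'
from plant import get_state, snapshot, camera_model, r
import cv2,numpy as np
for n in("side","top"):
    p,d=snapshot(n); cv2.imwrite(f"pics/{n}0.png",p[:,:,::-1]); np.savez(f"{n}0.npz",p=p,d=d)
    c=camera_model(n); V=c["view"]; print(n,-V[:3,:3].T@V[:3,3],V[2,:3],(d>0).mean())
s=get_state(); print(s["clock"],s["tool_pos"],s["eef_rot"],s["opening"],r.nose_length)
E
```

```text
pics
side [0.55561187 0.88873573 0.91616824] [ 0.00641271 -0.73872504 -0.6739764 ] 0.9960872395833333
top [ 4.07376591e-01 -1.09505015e-03  1.16051859e+00] [ 0.14602838  0.01047576 -0.98922493] 0.9959830729166667
0.1 [0.17487752 0.59948572 0.2490012 ] [ 1.41373683e-01  9.89955978e-01 -7.99270666e-04 -6.83295955e-05] 1.000269146298914 0.011
```

View pics/side0.png

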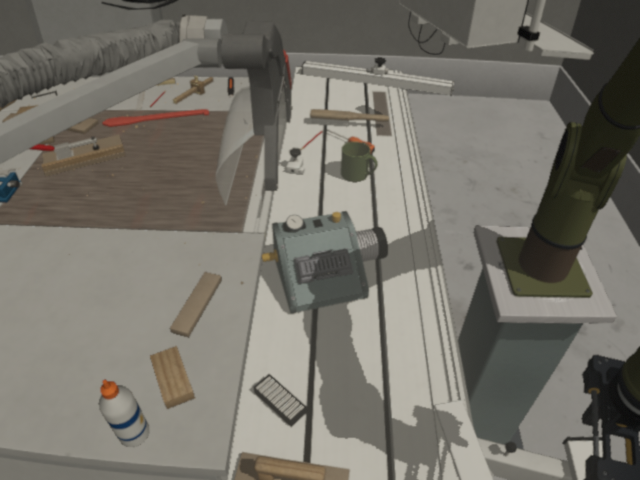

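View pics/top0.png

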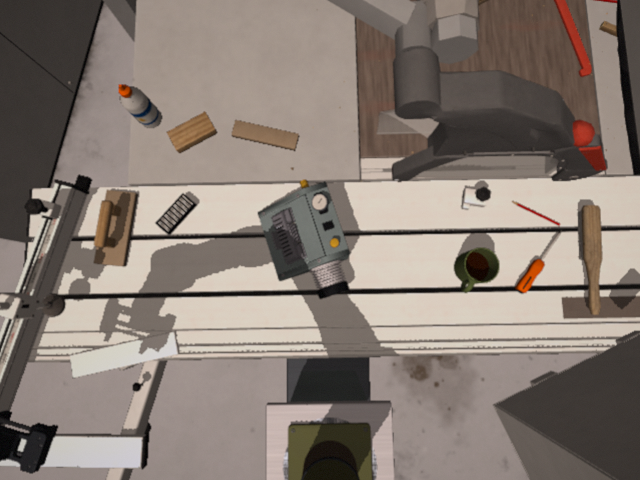

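The side view shows the pump at about (320,260) with its louvred cover at (325,265). In the top view the pump is at (305,235), the cover at (288,233), the filter at (177,213) and the mug at (477,266). The table is clear left of the pump, around (215,240).

```bash
cat >h.py <<'E'
import numpy as np,cv2
from plant import get_state, snapshot, camera_model, r
def cloud(n,d):
    c=camera_model(n);V=np.array(c["view"]);K=np.array(c["intrinsics"])
    v,u=np.mgrid[0:480,0:640];uv=np.stack([u,v],-1).reshape(-1,1,2).astype(float)
    x=cv2.undistortPoints(uv,K,np.array(c["dist"]))[:,0]
    P=np.c_[x,np.ones(len(x))]*d.reshape(-1,1)
    return ((P-V[:3,3])@V[:3,:3]).reshape(480,640,3)
def pix(n,P):
    c=camera_model(n);V=np.array(c["view"])
    return cv2.projectPoints(np.atleast_2d(P).astype(float),cv2.Rodrigues(V[:3,:3])[0],V[:3,3],np.array(c["intrinsics"]),np.array(c["dist"]))[0][:,0]
E
python3 - <<'E'
from h import *
rng=np.random.default_rng(0)
boxes={"top":(255,180,350,300),"side":(265,205,390,315)}
for n in boxes:
    z=np.load(n+"0.npz");W=cloud(n,z["d"]);u0,v0,u1,v1=boxes[n]
    T=W[v0:v1,u0:u1].reshape(-1,3);ok=T[:,2]>.035
    tab=W[200:215,225:255] if n=="top" else W[350:390,330:370]; print(n,"table z",np.median(tab[...,2]))
    P=T[ok];best=0
    for _ in range(3000):
        a=P[rng.choice(len(P),3,False)];m=np.cross(a[1]-a[0],a[2]-a[0]);l=np.linalg.norm(m)
        if l<1e-5: continue
        m/=l;m*=np.sign(m[2]);
        if abs(m[2]-.819)>.06: continue
        i=abs((P-a[0])@m)<.003
        if i.sum()>best: best=i.sum();I=i
    q=P[I];c0=q.mean(0);m=np.linalg.svd(q-c0)[2][2];m*=np.sign(m[2])
    yaw=np.arctan2(-m[1],-m[0]);print("normal",m,"yaw",np.degrees(yaw),best,len(P))
    Y=np.array([-np.sin(yaw),np.cos(yaw),0]);X=np.cross(Y,m)
    h=(P-c0)@m
    J=(h>.015)&(h<.045)
    L=np.c_[(P-c0)@X,(P-c0)@Y,h]
    f=L[I];print("face ext",np.percentile(f[:,:2],[1,99],axis=0).round(4).tolist())
    J&=(abs(L[:,0])<.06)&(abs(L[:,1])<.085)
    rect=cv2.minAreaRect(L[J][:,:2].astype(np.float32));print("cover rect",rect,J.sum(),np.percentile(L[J][:,2],[10,50,90]))
    a,b=rect[0];print("seat",c0+a*X+b*Y,"X",X,"Y",Y)
    tp=c0+np.array([[.02,0,0]])@np.vstack([X,Y,m]); 
    hh=np.zeros((v1-v0)*(u1-u0));hh[ok]=h;H=hh.reshape(v1-v0,-1)
    cv2.imwrite(f"pics/h_{n}.png",cv2.resize(np.hstack([np.clip((H+.01)*4000,0,255).astype(np.uint8)[...,None].repeat(3,2),z["p"][v0:v1,u0:u1,::-1]]),None,fx=3,fy=3,interpolation=0)) 
E
```

```text
top table z -0.0015902760486488205
normal [-0.16829959  0.54067806  0.82422235] yaw -72.70993812336063 2529 6635
face ext [[-0.0951, -0.0926], [0.0989, 0.0948]]
cover rect ((-0.026614392176270485, 0.0007126182317733765), (0.1252025067806244, 0.06458451598882675), 88.01887512207031) 934 [0.01736462 0.02672115 0.03045754]
seat [0.56762528 0.08773127 0.07437685] X [ 0.24496652 -0.78697769  0.56626629] Y [0.95481237 0.29720926 0.        ]
side table z 0.0007902907470997073
normal [-0.16814053  0.54627546  0.82055584] yaw -72.89192742445559 3375 7737
face ext [[-0.0813, -0.0976], [0.1123, 0.0901]]
cover rect ((-0.010946128517389297, -0.0032317452132701874), (0.1232786625623703, 0.061399515718221664), 89.81501770019531) 1145 [0.0178036  0.0271597  0.03115338]
seat [0.56875629 0.09025992 0.07572318] X [ 0.241387   -0.78424754  0.57156637] Y [0.95575158 0.29417499 0.        ]
```

View pics/h_top.png

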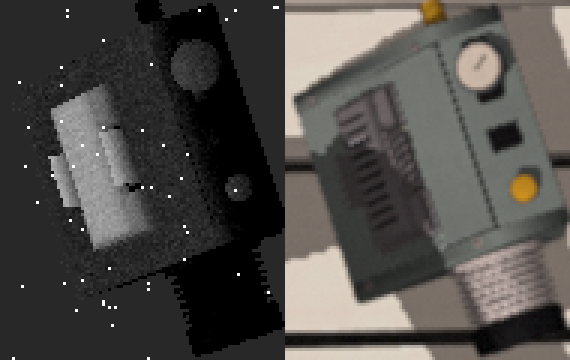

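View pics/h_side.png

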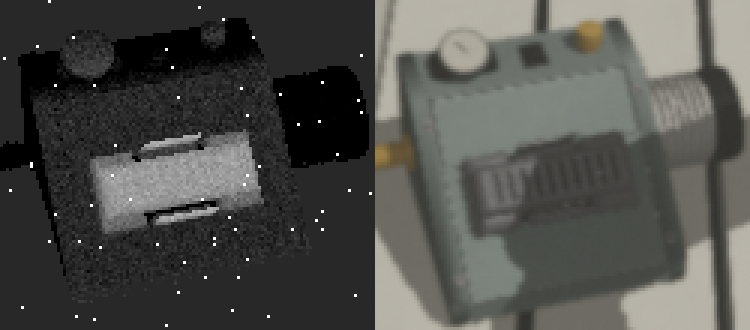

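The top-view crop shows the height map: the cover block at (105,180), and its tab strips at (65,180) and (122,165). The side crop has the tabs at (170,145) and (185,213). Both views agree on the seat, about (0.568, 0.089, 0.075), with a yaw of −72.8°. Next I move above the clear patch.

```bash
cat >>h.py <<'E'
from scipy.spatial.transform import Rotation as R
S=np.array([.5682,.0890,.0751]);yw,t=np.radians(-72.8),np.radians(35)
X=np.array([np.cos(t)*np.cos(yw),np.cos(t)*np.sin(yw),np.sin(t)]);Y=np.array([-np.sin(yw),np.cos(yw),0]);Z=np.cross(X,Y)
RG=R.from_matrix(np.c_[-Y,-X,-Z])   # grasp orientation
RF=R.from_matrix(np.c_[-Y,[-np.cos(yw),-np.sin(yw),0],[0,0,-1]]) # flat
def go(p,Rt):
    s=get_state();Rc=R.from_quat(s["eef_rot"])
    w=(Rc.inv()*Rt).as_rotvec()
    print("clock",round(s["clock"],2),"F",np.round(s["contact_force"],1),"grip",round(float(s["finger_force"]),1),"open",round(float(s["opening"]),3))
    print("shift now-axes",(Rc.inv().apply(p-s["tool_pos"])).round(4),"shift target-axes",Rt.inv().apply(p-s["tool_pos"]).round(4),"turn",w.round(4))
E
python3 -m inch '1 -.027 -.015 -.003 0 0 0;1 -.027 -.015 -.003 0 0 0;1 -.027 -.015 -.003 0 0 0;1 -.027 -.015 -.003 0 0 0;1 -.027 -.015 -.003 0 0 0;1 -.027 -.015 -.003 0 0 0;1 -.027 -.015 -.003 0 0 0;1 -.027 -.015 -.003 0 0 0;1 -.027 -.015 -.003 0 0 0;1 -.027 -.015 -.003 0 0 0;1 -.027 -.015 -.003 0 0 0;1 -.027 -.015 -.003 0 0 0;1 -.027 -.015 -.003 0 0 0;1 -.027 -.015 -.003 0 0 0;1 -.027 -.015 -.003 0 0 0;1 -.027 -.015 -.003 0 0 0;1 0 0 0 0 0 0;1 0 0 0 0 0 0' 30
python3 -c "
from h import *
go(S+.13*Z,RG)
W=cloud('top',np.load('top0.npz')['d']);print('filter',W[213,177])"
```

```text
clock: 1.6
tool_pos: [0.5237, 0.2464, 0.2973]
eef_rot: [0.144, 0.99, -0.0, 0.0]
contact_force: [0.4, 0.5, -0.2]
opening: 1.002
finger_force: 0.0
clock 1.6 F [ 0.4  0.5 -0.2] grip 0.0 open 1.002
shift now-axes [-0.046  -0.0762  0.1158] shift target-axes [ 0.0041 -0.0065  0.1458] turn [ 0.5919 -0.1798 -0.57  ]
filter [0.64274201 0.3939168  0.01621769]
```

```bash
python3 -m inch '1 0 0 0 .074 -.0225 -.0713;1 0 0 0 .074 -.0225 -.0713;1 0 0 0 .074 -.0225 -.0713;1 0 0 0 .074 -.0225 -.0713;1 0 0 0 .074 -.0225 -.0713;1 0 0 0 .074 -.0225 -.0713;1 0 0 0 .074 -.0225 -.0713;1 0 0 0 .074 -.0225 -.0713;1 .001 -.0016 .03 0 0 0;1 .001 -.0016 .03 0 0 0;1 .001 -.0016 .03 0 0 0;1 .001 -.0016 .02 0 0 0;1 0 0 0 0 0 0;1 0 0 0 0 0 0'
python3 -c "
from h import *
go(S+.08*Z,RG)
for n in('side','top'):
    p,d=snapshot(n);np.savez(n+'1.npz',p=p,d=d)
    cv2.imwrite(f'pics/{n}1.png',cv2.resize(p[150:350,220:420,::-1],None,fx=2,fy=2))
a,b=[cv2.imread(f'pics/{n}1.png') for n in('side','top')]
cv2.imwrite('pics/both1.png',np.hstack([a,b]))"
```

```text
clock: 2.77
tool_pos: [0.5382, 0.1831, 0.2107]
eef_rot: [-0.146, 0.943, -0.297, 0.045]
contact_force: [0.2, -0.1, -0.5]
opening: 0.998
finger_force: 0.0
clock 2.77 F [ 0.2 -0.1 -0.5] grip 0.0 open 0.998
shift now-axes [-0.0006 -0.0032  0.0877] shift target-axes [-0.0008 -0.0031  0.0877] turn [0.0011 0.0022 0.0061]
```

View pics/both1.png

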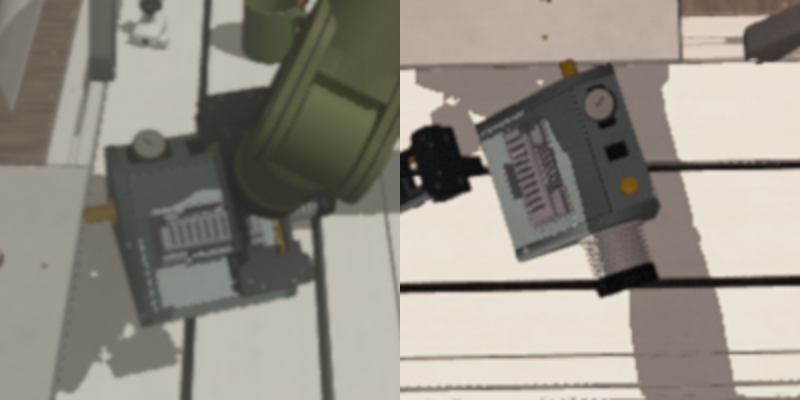

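The side crop shows the cover at (197,235) with the gripper to its right at (270,245). The top crop has the cover at (535,170) and the gripper at its left, around (440,165). I'll check the gripper against its projected position.

```bash
python3 -c "
from h import *
s=get_state();T=s['tool_pos'];Rc=R.from_quat(s['eef_rot'])
ax=Rc.apply([[0,0,.011],[0,.05,0],[0,-.05,0],[0,0,-.06]])
for n,o in(('side',0),('top',400)):
    for nm,P in(('tcp,tip,+y,-y,back',np.vstack([T,T+ax])),('seat,upper,lower,ends',np.vstack([S,S+.03*X+.0175*Z,S-.03*X+.0175*Z,S+.065*Y+.028*Z,S-.065*Y+.028*Z]))):
        print(n,nm,((pix(n,P)-[220,150])*2+[o,0]).round().tolist())
"
```

```text
side tcp,tip,+y,-y,back [[233.0, 208.0], [231.0, 210.0], [244.0, 257.0], [222.0, 160.0], [246.0, 196.0]]
side seat,upper,lower,ends [[205.0, 232.0], [202.0, 204.0], [213.0, 255.0], [153.0, 238.0], [264.0, 217.0]]
top tcp,tip,+y,-y,back [[441.0, 180.0], [448.0, 180.0], [411.0, 195.0], [473.0, 165.0], [400.0, 185.0]]
top seat,upper,lower,ends [[539.0, 171.0], [549.0, 163.0], [513.0, 179.0], [509.0, 122.0], [541.0, 222.0]]
```

```bash
python3 -m inch '1 0 -.003 .02 .001 .002 .006;1 0 0 .025 0 0 0;1 0 0 .025 0 0 0;1 0 0 .025 0 0 0;1 0 0 .02 0 0 0;1 0 0 .015 0 0 0;1 0 0 .007 0 0 0;1 0 0 0 0 0 0;1 0 0 0 0 0 0'
python3 -c "
from h import *
go(S+.016*Z,RG)
for n in('side','top'):
    p,d=snapshot(n);np.savez(n+'2.npz',p=p,d=d)
    cv2.imwrite(f'pics/{n}2.png',cv2.resize(p[190:310,250:370,::-1],None,fx=3.3,fy=3.3))
a,b=[cv2.imread(f'pics/{n}2.png') for n in('side','top')]
cv2.imwrite('pics/both2.png',np.hstack([a,b]))"
```

```text
clock: 3.62
tool_pos: [0.5639, 0.1068, 0.1013]
eef_rot: [-0.142, 0.943, -0.296, 0.047]
contact_force: [0.4, 0.2, -0.7]
opening: 1.002
finger_force: 0.0
clock 3.62 F [ 0.4  0.2 -0.7] grip 0.0 open 1.002
shift now-axes [0.0012 0.0001 0.016 ] shift target-axes [0.0011 0.0001 0.016 ] turn [ 0.0012  0.0034 -0.002 ]
```

View pics/both2.png

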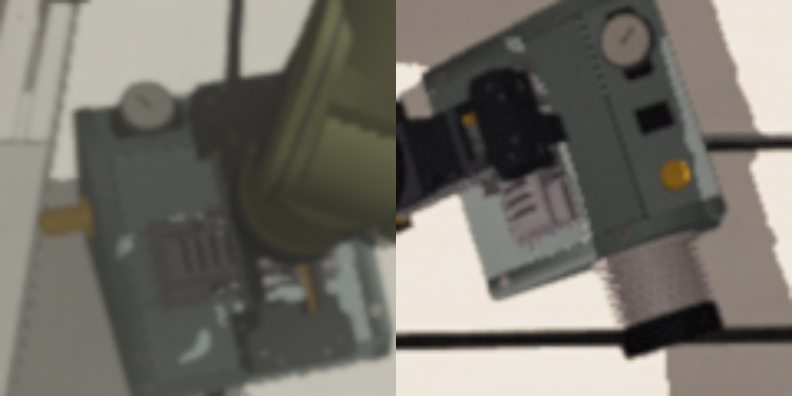

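The gripper straddles the cover without contact: the side crop has the cover's left half at (195,265), and the top crop has the fingers around (515,125). I descend the last 15 mm and close gently.

```bash
python3 -m inch '1 .001 0 .005 0 .003 0;1 0 0 .005 0 0 0;1 0 0 .004 0 0 0;1 0 0 .001 0 0 0;1 0 0 0 0 0 0' 8
python3 -c "
from h import *
go(S+.016*Z,RG)"
python3 -m inch '.5 0 0 0 0 0 0;.4 0 0 0 0 0 0;.3 0 0 0 0 0 0;.2 0 0 0 0 0 0;.1 0 0 0 0 0 0;0 0 0 0 0 0 0;0 0 0 0 0 0 0;0 0 0 0 0 0 0' 8
python3 -c "
from h import *
go(S+.016*Z,RG);print(RG.inv().apply(get_state()['contact_force']))"
```

```text
clock: 4.13
tool_pos: [0.5649, 0.0959, 0.0881]
eef_rot: [-0.141, 0.943, -0.298, 0.044]
contact_force: [0.2, -0.0, 0.9]
opening: 0.999
finger_force: 0.0
clock 4.13 F [ 0.2 -0.   0.9] grip 0.0 open 0.999
shift now-axes [-0.0011  0.0012 -0.001 ] shift target-axes [-0.0011  0.0012 -0.001 ] turn [-0.0006 -0.0026 -0.0021]
clock: 4.8
tool_pos: [0.565, 0.0968, 0.0885]
eef_rot: [-0.142, 0.943, -0.297, 0.045]
contact_force: [-1.3, 1.5, -0.5]
opening: 0.524
finger_force: 8.0
clock 4.8 F [-1.3  1.5 -0.5] grip 8.0 open 0.524
shift now-axes [-0.0007  0.0008 -0.0002] shift target-axes [-0.0007  0.0008 -0.0002] turn [ 0.0002 -0.0014 -0.0019]
[ 0.76743428  1.70262234 -0.64185968]
```

Opening is 46 mm, so both tabs are at their stops, and side load is small. I firm the grip and draw off along the normal.

```bash
python3 -m inch '-1 0 0 0 0 0 0;-1 0 0 0 0 0 0;-1 0 0 0 0 0 0;-1 0 0 -.002 0 0 0;-1 0 0 -.003 0 0 0;-1 0 0 -.004 0 0 0;-1 0 0 -.005 0 0 0;-1 0 0 -.005 0 0 0;-1 0 0 -.005 0 0 0;-1 0 0 -.006 0 0 0;-1 0 0 -.008 0 0 0;-1 0 0 -.01 0 0 0;-1 0 0 -.015 0 0 0;-1 0 0 -.02 0 0 0;-1 0 0 -.02 0 0 0;-1 0 0 0 0 0 0' 25
python3 -c "
from h import *
go(S+.116*Z,RG)
for n in('side','top'):
    p,d=snapshot(n);np.savez(n+'3.npz',p=p,d=d)
    cv2.imwrite(f'pics/{n}3.png',cv2.resize(p[190:310,240:360,::-1],None,fx=3.3,fy=3.3))
a,b=[cv2.imread(f'pics/{n}3.png') for n in('side','top')]
cv2.imwrite('pics/both3.png',np.hstack([a,b]))"
```

```text
clock: 6.13
tool_pos: [0.5484, 0.1574, 0.1754]
eef_rot: [-0.142, 0.944, -0.295, 0.047]
contact_force: [-0.3, 0.9, -1.8]
opening: 0.51
finger_force: 25.0
clock 6.13 F [-0.3  0.9 -1.8] grip 25.0 open 0.51
shift now-axes [ 0.0013 -0.0008  0.007 ] shift target-axes [ 0.0013 -0.0008  0.007 ] turn [ 0.0044  0.0049 -0.0021]
```

View pics/both3.png

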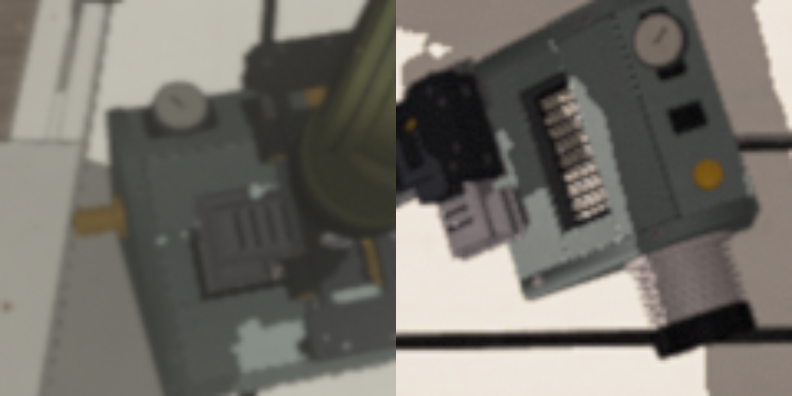

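The cover is off: the top crop shows the open hole with the pleats at (575,150), and the cover in the fingers at (480,220).

```bash
python3 -c "
from h import *
go(np.array([.52,.26,.20]),RF)"
```

```text
clock 6.23 F [-0.1 -0.4 -1.5] grip 25.0 open 0.518
shift now-axes [-0.0047  0.0748 -0.0849] shift target-axes [-0.0049  0.1099 -0.0267] turn [-6.103e-01  5.000e-04 -2.200e-03]
```

```bash
python3 -m inch '-1 -.001 .01 -.017 0 0 0;-1 -.001 .016 -.017 0 0 0;-1 -.001 .016 -.017 0 0 0;-1 -.001 .016 -.017 0 0 0;-1 -.001 .017 -.017 0 0 0;-1 0 0 0 -.061 0 0;-1 0 0 0 -.061 0 0;-1 0 0 0 -.061 0 0;-1 0 0 0 -.061 0 0;-1 0 0 0 -.061 0 0;-1 0 0 0 -.061 0 0;-1 0 0 0 -.061 0 0;-1 0 0 0 -.061 0 0;-1 0 0 0 -.061 0 0;-1 0 0 0 -.061 0 0;-1 0 0 0 0 0 0;-1 0 0 0 0 0 0' 
python3 -c "
from h import *
go(np.array([.52,.26,.0295]),RF)
p,d=snapshot('side');cv2.imwrite('pics/side4.png',cv2.resize(p[200:420,220:400,::-1],None,fx=2.6,fy=2.6))"
```

```text
clock: 7.65
tool_pos: [0.5204, 0.257, 0.1982]
eef_rot: [-0.146, 0.989, -0.002, -0.001]
contact_force: [0.0, 0.2, -1.1]
opening: 0.516
finger_force: 25.0
clock 7.65 F [ 0.   0.2 -1.1] grip 25.0 open 0.516
shift now-axes [-0.001   0.0037  0.1687] shift target-axes [-0.0005  0.003   0.1687] turn [-0.004  -0.0029 -0.0063]
```

View pics/side4.png

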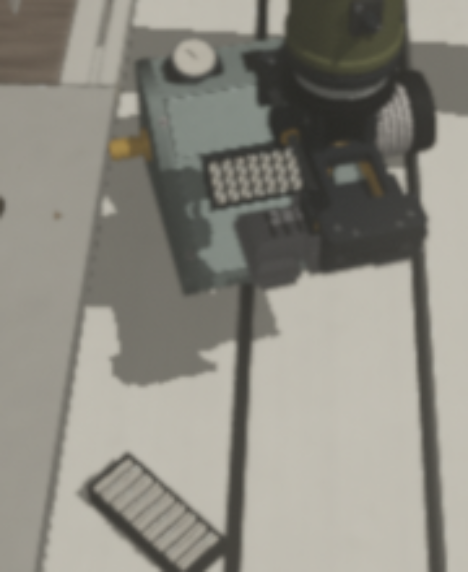

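The cover hangs level in the gripper at (275,245), and the table below is clear. I descend quickly, then creep until it touches.

```bash
python3 -m inch '-1 0 .003 .015 -.004 -.003 0;-1 0 0 .022 0 0 0;-1 0 0 .025 0 0 0;-1 0 0 .025 0 0 0;-1 0 0 .025 0 0 0;-1 0 0 .02 0 0 0;-1 0 0 .015 0 0 0;-1 0 0 .01 0 0 0;-1 0 0 .006 0 0 0;-1 0 0 0 0 0 0;-1 0 0 0 0 0 0' 
python3 -m inch '-1 0 0 .001 0 0 0;-1 0 0 .001 0 0 0;-1 0 0 .001 0 0 0;-1 0 0 0 0 0 0'
python3 -c "
from h import *
go(np.array([.52,.26,.0295]),RF)"
```

```text
clock: 8.62
tool_pos: [0.5196, 0.2639, 0.0367]
eef_rot: [-0.149, 0.989, 0.002, 0.001]
contact_force: [0.0, 0.6, -2.3]
opening: 0.511
finger_force: 25.0
clock: 8.95
tool_pos: [0.5198, 0.2632, 0.0337]
eef_rot: [-0.148, 0.989, 0.002, 0.001]
contact_force: [-0.3, -0.1, -1.3]
opening: 0.512
finger_force: 25.0
clock 8.95 F [-0.3 -0.1 -1.3] grip 25.0 open 0.512
shift now-axes [ 0.0008 -0.0031  0.0042] shift target-axes [ 0.0008 -0.0031  0.0042] turn [ 0.0031  0.0033 -0.0029]
```

```bash
python3 -m inch '-1 0 0 .001 .003 .003 0;-1 0 0 .001 0 0 0;-1 0 0 .001 0 0 0;-1 0 0 0 0 0 0'
python3 -m inch '-1 0 0 .0007 0 0 0;-1 0 0 .0007 0 0 0;-1 0 0 0 0 0 0'
```

```text
clock: 9.28
tool_pos: [0.5196, 0.2633, 0.0302]
eef_rot: [-0.148, 0.989, 0.0, -0.0]
contact_force: [1.1, 0.8, -0.2]
opening: 0.517
finger_force: 25.0
clock: 9.53
tool_pos: [0.5196, 0.2633, 0.0301]
eef_rot: [-0.148, 0.989, -0.0, 0.0]
contact_force: [-1.8, -1.1, 8.5]
opening: 0.515
finger_force: 25.0
```

It is on the table with about 8 N. I release slowly and rise straight up.

```bash
python3 -m inch '-1 0 0 -.0007 0 0 0;.1 0 0 0 0 0 0;.2 0 0 0 0 0 0;.3 0 0 0 0 0 0;.4 0 0 0 0 0 0;.6 0 0 0 0 0 0;.8 0 0 0 0 0 0;1 0 0 0 0 0 0;1 0 0 0 0 0 0;1 0 0 0 0 0 0;1 0 0 -.005 0 0 0;1 0 0 -.01 0 0 0;1 0 0 -.02 0 0 0;1 0 0 -.03 0 0 0;1 0 0 -.03 0 0 0;1 0 0 -.03 0 0 0;1 0 0 -.03 0 0 0;1 0 0 0 0 0 0' 
python3 -c "
from h import *
p,d=snapshot('side');q,e=snapshot('top');W=cloud('side',d)
cv2.imwrite('pics/b5.png',np.hstack([cv2.resize(p[200:420,220:400,::-1],(390,477)),cv2.resize(q[150:330,150:330,::-1],(400,477))]))
c=np.array([.52,.263]);m=(abs(W[...,:2]-c).max(-1)<.1)&(W[...,2]>.025)&(W[...,2]<.06)
L=W[m];print(m.sum(),L.mean(0),np.percentile(L[:,2],[10,50,90]));print(cv2.minAreaRect(L[:,:2].astype(np.float32)))"
```

```text
clock: 11.03
tool_pos: [0.5223, 0.2654, 0.1913]
eef_rot: [-0.148, 0.989, 0.002, 0.005]
contact_force: [-0.3, 0.5, 0.6]
opening: 1.0
finger_force: 0.0
1549 [0.52430606 0.26702648 0.0393606 ] [0.02945051 0.0415368  0.04607874]
((0.5347416996955872, 0.22002825140953064), (0.12730906903743744, 0.16011343896389008), 18.50682258605957)
```

View pics/b5.png

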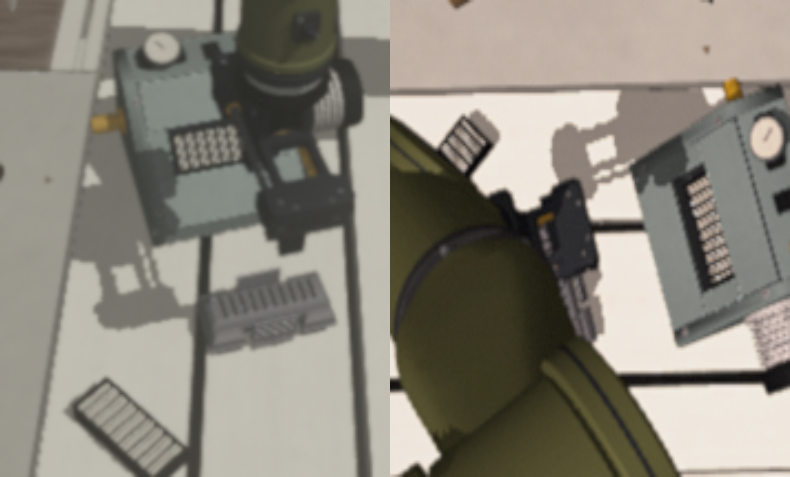

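The cover lies flat with its louvres up at (268,310) in the side crop. Its top is about 42 mm high, as expected for standing on the skirt. The filter at (130,430) is undisturbed and the gripper is clear, so I hand in.

```bash
python3 -c "
from plant import r
print(r.finish_job())"
```

```text
the job is handed in; nothing more can be done
None
```

The filter cover is off the pump and lying flat, louvres up, on the clear sliding table beside it; the job was handed in at about 11 s with no verdict returned, and nothing else was touched.

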